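# Pin the die and hold the set-up key

## Robot

A 6-joint arm with a two-finger parallel gripper is mounted at the origin on the work surface. World frame = base frame: x ahead of the robot, y to its left, z up, the work surface at z = 0. Lengths are in m, angles in rad, forces in N, time in s.
With the tool pointing down it reaches from about 0.375 to 0.9 m from the base axis. Payload 3.1 kg.
Tool frame: the origin (TCP) lies on the centre line of the jaws, within the pads' length; the fingertips stand robot.nose_length ahead of it and the grasp point (between the pads) lies 6 mm ahead of it (robot.nose_length is the distance from the TCP to the fingertips, in m); z points along the fingers, y is the line along which they close (so a half turn about z gives the same grasp; the last joint's range is limited). The gripper opens to 87 mm and grips with 3 to 60 N. Pads are 19 mm wide; open, the fingers measure 117 mm over their backs; the gripper's body (75 mm by 190 mm) begins 51 mm behind the grasp point.
Start: joints at [0.977, 0.527, 1.433, -0, 1.181, -0.178], TCP at [0.252, 0.572, 0.248] pointing down, gripper open.
Joint ranges: [-3.08, 3.08], [-0.75, 2.2], [0.22, 2.44], [-1.43, 4.57], [0, 2.65], [-2.85, 2.85]. Speed limits (rad/s): [2.79, 2.79, 3.14, 3.14, 3.14, 3.14].

## Interface

Orientations are given as a unit quaternion [x, y, z, w].
In Python, from rig import robot gives the robot as it stands.
- The arm moves only by the shell command python3 -m crank 'ROWS' [FORCE]. ROWS is JSON, one flat list of numbers, 7 for each row, row after row: the shift along the tool's x, y, z in mm, then the turn, a rotation vector about the tool's x, y, z in degrees, then the closure in counts, from 0 (fully open) to 255 (shut). In form: [x, y, z, ax, ay, az, fingers, x, y, z, ax, ay, az, fingers, ...]. A call has exactly 5 rows; each row is the pose to reach, as a shift and turn from the pose commanded when the call began, along the tool's axes at that moment; what a row does not reach only later rows make up. A row lasts 1/12 s, in which the tool goes at most 41.7 mm and 7.16 degrees, less where a joint would pass 70% of its speed; a pose out of reach is approached as far as the arm can. A call with a gripper value outside its range is refused whole. The fingers move at their own pace and stop on an object; FORCE is the grip in N (left out, the last holds). Time passes only in rows, so rows that repeat a pose let the fingers close, or fill a call up. It gives the time, the measured TCP pose, the force, the opening and the grip force at its end, in the units of the state.
- robot.get_obs(): the state, without advancing time (a new reading comes with each control period).
- robot.camera(name): name is "scene" or "top"; returns a dict with "pixels" (384x512x3 uint8, red, green, blue), "intrinsics" (3x3 intrinsics, pixels), "extrinsics" (4x4, takes a point from camera to world coordinates). Camera axes: x right, y down, z forward; pixel columns grow to the right and rows downward; lengths in m; the calibration is good to about 2 mm. A picture is of the moment at which its call begins. There is no depth.
- robot.hand_in(): hands the job in; it is judged then, once.
The state is a dict: "time": time; "q": joint angles; "joint_velocities": joint speeds; "joint_torque": joint torques, N m; "position": TCP position; "tool_rot": TCP orientation; "ft_force": force on the tool from outside, world axes, zero at the start; "moment": the same for the moment, N m; "grip_width": finger opening in m; "grip_force": force on a finger pad.
Only numpy, scipy, OpenCV 4.12 (cv2) and the standard library are available. Lean on these libraries where they do the work, as an engineer would, in place of code of your own. Each camera call takes 0.05 s, during which the arm holds its last target. There are 200 camera calls.

## Task

Get the forging press ready for die setting: stand the loose steel dowel end-down in the empty hole of the die block, right to the bottom, and let it go. Then take the key with the rectangular head from the wooden key block, ease it into the brass lock on the grey box, with a little wiggling where the sticky pins catch, until it is fully home, turn it a quarter turn clockwise to its stop and keep holding it turned: the lock springs back if let go, so finish with the key still gripped and turned. Leave the bolt, the nut, the other key and the other dowel where they are.

Things in the scene. Friction and masses are not known exactly. Their poses are not given: they have to be found in the camera images.
- dowel_mid (a point): loose plain round steel dowel, 16 mm in diameter, 100 mm long, 155 g, standing upright on the table; this point is its centre, half-way up; z is its axis
- dowel_foot (a point): centre of the dowel's lower end face (50 mm below dowel_mid); the end has a 3 mm chamfer
- die_hole (a point): the empty dowel hole in the steel die block, at the centre of its mouth, level with the block's top, z up: 18 mm in diameter with a chamfered mouth, 40 mm deep, so a seated dowel stands 60 mm out. The fixed block is 120 mm along this frame's x, 220 mm along y, 60 mm high; the block's centre is at y = -70 mm in this frame
- set_dowel_mid (a point): an identical dowel already in the die block's other hole, standing 60 mm out, 140 mm from the empty one; this point is half-way up; leave it
- key_bow (a point): the key to use, 60 g, at the centre of its flat rectangular black head: 10 mm thick along its x, 36 mm wide along y, 44 mm tall (z). It stands upright in a pocket of the wooden key block. It works either way round in the lock
- key_tip (a point): end of the same key's blade on its axis, 58 mm below key_bow. The plain steel blade is 6 mm (x) by 12 mm (y), 30 mm long, rounded at its tip; above it a steel shoulder 16 x 26 mm, 6 mm high, its underside 28 mm below key_bow
- rack: fixed wooden key block, 50 mm (x) by 150 mm (y), 45 mm high, origin at the centre of its underside; the two keys stand in pockets 35 mm either side of its centre along y, in either order, shoulders resting on its top, heads wide along y
- spare_bow (a point): centre of the other key's round black head (38 mm disc, 10 mm thick), in the same wooden block; leave it
- keyhole (a point): centre of the key slot's mouth, in the face of the 38 mm round brass plug; z up, the frame turns with the plug. Slot 7.5 mm along x, 13.5 mm along y, flared 3 mm at the mouth, 34 mm deep. Fully home: the key's shoulder on the brass face, key_tip 30 mm below this point and key_bow 28 mm above it
- lockbox: fixed grey lock box, 130 x 130 mm, 85 mm high, origin at the centre of its underside; the brass plug is in the middle of its top, its face 3 mm higher. Inside the slot two sprung, sticky pins, 11 and 20 mm down, press on the blade's flat faces: each takes about 10 to 16 N of straight downward push to pass, less if the key is twisted a little to and fro (0.05 to 0.1 rad) while pressing
- lock (a joint): turn of the brass plug: 0 rad at rest (against a stop), growing clockwise seen from above, to a stop at 1.50 rad. A spring (0.03 Nm at rest, about 0.11 Nm at the stop) turns it back when let go. The blade has some 0.1 rad of play in the slot
- bolt_mid (a point): half-way up a hex-headed bolt standing on its head, 36 mm across, 70 mm high, dark head, 20 mm plain shank; stands in line with the dowel's place, in either order; leave it
- nut_mid (a point): centre of a loose hex nut lying flat, 36 mm across, 16 mm high; leave it
- dowel: the loose dowel; origin at its foot
- key: the key with the rectangular head; origin at its tip
Mind the look-alikes: they are no part of the job. Leave any red look-alike of the key alone. Leave any purple look-alike of the lockbox alone.

How it is judged:
By the outcome, as a careful person would: the job done as asked, in the order asked, and still so for the second after the job is handed in, while the arm keeps its last pose, push and grip.
It also fails if it takes over 69 s, if anything falls off the work surface, if the arm or the gripper's body presses on something with over 40 N, if the wrist force passes 120 N, or if a joint passes its speed limit or range.

## Working session

There is one attempt and no reset: what is moved stays moved. The work goes in short steps, Python scripts to look and compute and a shell command to move; the robot and the scene stay as the last step left them, time stands still between calls to the robot, and variables do not carry over. Pictures are saved under pics/ and viewed, at most 10 in all, crops included, and the job is handed in when it is done.

```bash
ls; mkdir -p pics; python3 - <<'E'
from rig import robot
import cv2
for n in("scene","top"):
    c=robot.camera(n); cv2.imwrite(f"pics/{n}0.png",c["pixels"][:,:,::-1]); print(n,c["intrinsics"].round(1).tolist(),c["extrinsics"].round(4).tolist())
o=robot.get_obs(); print(o); print(robot.nose_length)
E
```

```text
pics
scene [[437.6, 0.0, 252.0], [0.0, 437.6, 196.1], [0.0, 0.0, 1.0]] [[-0.4493, 0.5254, -0.7226, 1.2418], [0.8933, 0.2534, -0.3713, 0.4152], [-0.012, -0.8123, -0.5831, 0.6932], [0.0, 0.0, 0.0, 1.0]]
top [[440.3, 0.0, 253.7], [0.0, 440.3, 194.1], [0.0, 0.0, 1.0]] [[-0.0286, -0.996, 0.0847, 0.3818], [-0.9996, 0.0287, -0.0009, -0.0074], [-0.0015, -0.0847, -0.9964, 1.2575], [0.0, 0.0, 0.0, 1.0]]
{'time': 0.1, 'q': array([ 9.76525585e-01,  5.28373799e-01,  1.43375976e+00, -1.22548447e-05,
        1.18138198e+00, -1.78502408e-01]), 'joint_velocities': array([-0.00044961,  0.00017417, -0.00403608, -0.00054823, -0.00058221,
       -0.00126267]), 'joint_torque': array([ 4.51894948e-04, -4.40985274e+01, -1.77151090e+01,  6.35460857e-02,
        5.34039584e-02, -2.74734646e-05]), 'position': array([0.25206944, 0.57125925, 0.24667365]), 'tool_rot': array([ 2.06387708e-01,  9.78469820e-01, -8.92698283e-04, -3.57065432e-04]), 'ft_force': array([0.66936391, 0.24675363, 0.15922241]), 'moment': array([ 0.10372867, -0.04775886,  0.06783235]), 'grip_force': 0.0, 'grip_width': 0.08697609131726117}
0.025
```

View pics/scene0.png

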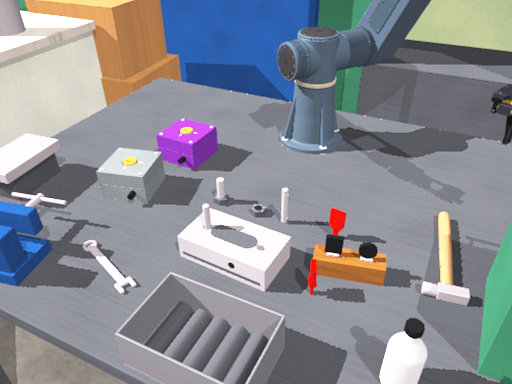

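View pics/top0.png

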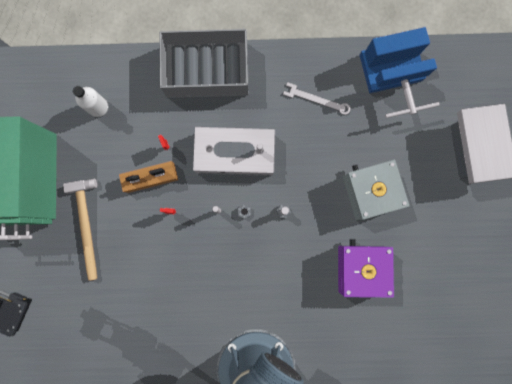

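The scene view shows the loose dowel at (285,205), the bolt at (220,188), the die's empty hole near (262,243), the rectangular key at (334,245) left of the round one, and the grey box at (132,172). In the top view the dowel is at (216,210), the empty hole at (209,149), the rack at (148,177) and the brass plug at (379,189).

```bash
cat > h.py <<'E'
from rig import robot
import cv2, numpy as np
from scipy.spatial.transform import Rotation as R
def cams():
    return {n:robot.camera(n) for n in("scene","top")}
def ray(c,u,v):
    d=c["extrinsics"][:3,:3]@np.linalg.inv(c["intrinsics"])@[u,v,1]; return c["extrinsics"][:3,3],d
def onz(c,u,v,z):
    o,d=ray(c,u,v); return o+d*(z-o[2])/d[2]
def proj(c,p):
    E=np.linalg.inv(c["extrinsics"]); q=c["intrinsics"]@(E[:3,:3]@p+E[:3,3]); return q[:2]/q[2]
def tri(a,pa,b,pb):
    o1,d1=ray(a,*pa);o2,d2=ray(b,*pb)
    s=np.linalg.lstsq(np.c_[d1,-d2],o2-o1,rcond=None)[0]; x,y=o1+s[0]*d1,o2+s[1]*d2
    return (x+y)/2,np.linalg.norm(x-y)
E
python3 - <<'E'
import cv2,numpy as np
t=cv2.imread("pics/top0.png");s=cv2.imread("pics/scene0.png")
a=cv2.resize(t[120:225,110:300],None,fx=4,fy=4,interpolation=cv2.INTER_CUBIC)
cv2.imwrite("pics/c1.png",a)
b=cv2.resize(t[155:225,340:420],None,fx=5,fy=5,interpolation=cv2.INTER_CUBIC)
c=cv2.resize(s[145:205,95:170],None,fx=5,fy=5,interpolation=cv2.INTER_CUBIC)
d=cv2.resize(s[170:300,190:395],None,fx=3.9,fy=3.9,interpolation=cv2.INTER_CUBIC)[:,:800]
cv2.imwrite("pics/c2.png",d)
m=np.zeros((350,775,3),np.uint8);m[:350,:400]=b;m[:300,400:]=c
cv2.imwrite("pics/c3.png",m)
E
```

```text
(no output)
```

View pics/c1.png

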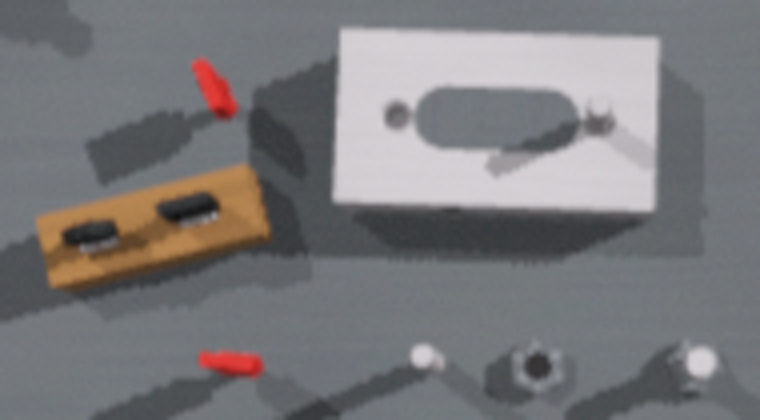

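View pics/c2.png

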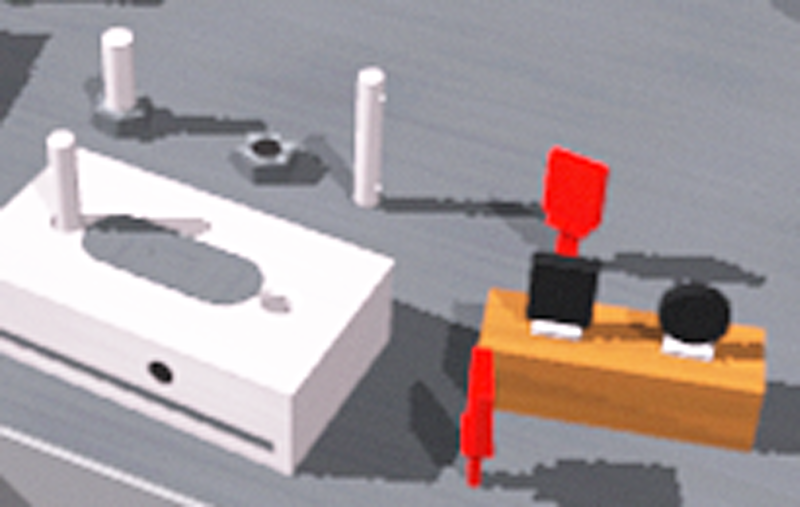

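View pics/c3.png

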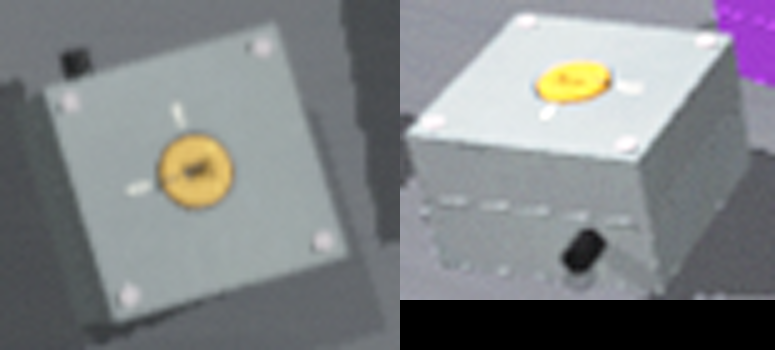

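The crops show the dowel top at c1 (423,355), the hole at (397,115), the rack's key heads at (188,206) rectangular and (90,235) round, and the plug at c3 (196,171) with its slot in line with the left mark at (137,188).

```bash
cat > m.py <<'E'
from h import *
C=cams();T=C["top"];S=C["scene"]
t=lambda x,y:((x+.5)/4-.5+110,(y+.5)/4-.5+120)
s=lambda x,y:((x+.5)/3.9-.5+190,(y+.5)/3.9-.5+170)
l=lambda x,y:((x+.5)/5-.5+340,(y+.5)/5-.5+155)
ls=lambda x,y:((x-400+.5)/5-.5+95,(y+.5)/5-.5+145)
f=lambda n,v:print(n,np.round(v,4).tolist())
f("dowel top T",onz(T,*t(423,355),.1)); f("dowel top S",onz(S,*s(371,75),.1)); f("tri",tri(T,t(423,355),S,s(371,75))[0])
f("hole T",onz(T,*t(397,115),.06)); f("hole S",onz(S,*s(274,300),.06))
f("block ctr T",np.mean([onz(T,*t(*p),.06) for p in[(341,28),(660,37),(655,212),(333,203)]],0))
f("set top T",onz(T,*t(598,110),.12)); f("set S",onz(S,*s(61,138),.12))
rc=[onz(T,*t(*p),.045) for p in[(37,215),(250,166),(270,238),(53,288)]]
f("rack ctr",np.mean(rc,0)); d=rc[1]-rc[0]+rc[2]-rc[3]; f("rack len,yaw of y",[np.linalg.norm(d)/2,np.degrees(np.arctan2(d[1],d[0]))])
u=d/np.linalg.norm(d); f("key from rack",np.mean(rc,0)+.035*u)
f("key shoulder S",[onz(S,*s(x,y),.095) for x,y in[(535,254),(600,262)]])
f("key T",onz(T,*t(188,203),.095)); f("round T",onz(T,*t(92,230),.092))
f("plug T",onz(T,*l(196,171),.088)); f("plug S",onz(S,*ls(573,82),.088))
bc=[onz(T,*l(*p),.085) for p in[(45,90),(275,22),(346,250),(115,322)]]
f("box ctr",np.mean(bc,0)); d=bc[1]-bc[0]+bc[2]-bc[3]; f("box len yaw",[np.linalg.norm(d)/2,np.degrees(np.arctan2(d[1],d[0]))])
d=onz(T,*l(196,171),.088)-onz(T,*l(137,188),.088); f("mark yaw",np.degrees(np.arctan2(d[1],d[0])))
f("red1",tri(T,t(202,66),S,s(478,350))); f("red2",tri(T,t(205,358),S,s(577,155)))
f("nut",onz(T,*t(538,365),.016))
o=robot.get_obs(); M=R.from_quat(o["tool_rot"]); f("tool y",M.apply([0,1,0]))
E
sed -i 's/f("red1".*$/print(tri(T,t(202,66),S,s(480,350)),tri(T,t(208,357),S,s(577,155)))/' m.py; python3 m.py
```

```text
dowel top T [0.4453, 0.0934, 0.1]
dowel top S [0.4466, 0.0944, 0.1]
tri [0.4453, 0.0937, 0.0989]
hole T [0.6134, 0.1112, 0.06]
hole S [0.6151, 0.1104, 0.06]
block ctr T [0.6081, 0.0423, 0.06]
set top T [0.6013, -0.0262, 0.12]
set S [0.6059, -0.0268, 0.12]
rack ctr [0.5428, 0.2837, 0.045]
rack len,yaw of y [0.1524, -78.542]
key from rack [0.5497, 0.2494, 0.045]
key shoulder S [[0.5562, 0.2366, 0.095], [0.5473, 0.2696, 0.095]]
key T [0.5513, 0.248, 0.095]
round T [0.5355, 0.3129, 0.092]
plug T [0.4857, -0.3424, 0.088]
plug S [0.4908, -0.34, 0.088]
box ctr [0.4863, -0.3429, 0.085]
box len yaw [0.1297, -74.7944]
mark yaw -75.6033
(array([0.64254136, 0.23694801, 0.09952073]), np.float64(0.0003338922386623778)) (array([0.45052735, 0.23235001, 0.08786056]), np.float64(0.010452125934488547))
nut [0.4405, 0.0198, 0.016]
tool y [0.4039, 0.9148, -0.0013]
```

```bash
cat > go.py <<'E'
# usage: go.py x y z yaw : shift (tool axes, mm) and turn (deg) to bring TCP there, tool y at yaw
from h import *
import sys
np.set_printoptions(suppress=True,precision=4)
def show():
    o=robot.get_obs(); M=R.from_quat(o["tool_rot"]); y=M.apply([0,1,0]); yaw=np.degrees(np.arctan2(y[1],y[0]))
    print("t",round(o["time"],2),"pos",o["position"],"yaw",yaw.round(2),"tilt",M.apply([0,0,1])[:2],"F",o["ft_force"].round(1),"Mz",o["moment"].round(2),"w",round(o["grip_width"]*1e3,1),"g",o["grip_force"],"q6",o["q"][5].round(2))
    return o,M,yaw
o,M,yaw=show()
a=[float(v) for v in sys.argv[1:]]
if a:
    print("shift",(M.inv().apply(np.array(a[:3])-o["position"])*1e3).round(1),"az",round(yaw-a[3],1))
E
X='python3 -m crank'
$X '[-124,-119,5,0,0,0,0,-124,-119,5,0,0,0,0,-124,-119,5,0,0,0,0,-124,-119,5,0,0,0,0,-124,-119,5,0,0,0,0]' 
$X '[-124,-119,5,0,0,0,0,-124,-119,5,0,0,0,0,-124,-119,5,0,0,0,0,-124,-119,5,0,0,0,0,-124,-119,5,0,0,0,0]' 
$X '[-124,-119,5,0,0,27,0,-124,-119,5,0,0,27,0,-124,-119,5,0,0,27,0,-124,-119,5,0,0,27,0,-124,-119,5,0,0,27,0]' 
$X '[0,0,0,0,0,27,0,0,0,0,0,0,27,0,0,0,0,0,0,27,0,0,0,0,0,0,27,0,0,0,0,0,0,27,0]' 
python3 go.py .446 .094 .2 12
```

```text
time: 0.62
position: [0.3186, 0.4073, 0.2419]
tool_rot: [0.208, 0.978, -0.003, -0.0]
ft_force: [-0.4, -0.2, -0.6]
grip_width: 0.0869
grip_force: 0.0
time: 1.03
position: [0.3854, 0.2495, 0.2375]
tool_rot: [0.209, 0.978, -0.001, 0.001]
ft_force: [-0.5, 0.7, -0.2]
grip_width: 0.0867
grip_force: 0.0
time: 1.45
position: [0.4525, 0.0904, 0.2329]
tool_rot: [0.433, 0.901, 0.0, 0.002]
ft_force: [0.3, 1.0, -0.5]
grip_width: 0.0871
grip_force: 0.0
time: 1.87
position: [0.4486, 0.0959, 0.2326]
tool_rot: [0.628, 0.778, 0.0, -0.0]
ft_force: [-0.1, 0.3, -0.4]
grip_width: 0.087
grip_force: 0.0
t 1.87 pos [0.4486 0.0959 0.2326] yaw 12.13 tilt [-0.      0.0005] F [-0.1  0.3 -0.4] Mz [-0.17  0.02  0.05] w 87.0 g 0.0 q6 -0.25
shift [-1.3 -2.9 32.5] az 0.1
```

```bash
X='python3 -m crank'
$X '[-1,-3,40,0,0,0,0,-1,-3,80,0,0,0,0,-1,-3,120,0,0,0,0,-1,-3,150,0,0,0,0,-1,-3,161,0,0,0,0]' 20 >/dev/null
python3 go.py .446 .094 .071 12
$X '[0,0,0,0,0,0,200,0,0,0,0,0,0,220,0,0,0,0,0,0,240,0,0,0,0,0,0,240,0,0,0,0,0,0,240]' 20 >/dev/null
$X '[0,0,0,0,0,0,240,0,0,0,0,0,0,240,0,0,0,0,0,0,240,0,0,0,0,0,0,240,0,0,0,0,0,0,240]' 30 >/dev/null
python3 go.py .446 .094 .071 12
```

```text
t 2.28 pos [0.4437 0.0941 0.068 ] yaw 12.38 tilt [-0.0064  0.0004] F [-0.6 -0.6 -1. ] Mz [-0.03  0.03 -0.02] w 86.9 g 0.0 q6 -0.25
shift [-0.6  2.2 -3. ] az 0.4
t 3.12 pos [0.4458 0.0933 0.0717] yaw 12.18 tilt [ 0.0002 -0.    ] F [-1.  -0.2 -0.4] Mz [-0.04 -0.01 -0.04] w 28.1 g 0.0 q6 -0.25
shift [0.7 0.3 0.7] az 0.2
```

```bash
X='python3 -m crank'
$X '[0,0,0,0,0,0,255,0,0,0,0,0,0,255,0,0,0,0,0,0,255,0,0,0,0,0,0,255,0,0,0,0,0,0,255]' 30 >/dev/null
python3 go.py .446 .094 .071 12
```

```text
t 3.53 pos [0.4457 0.0933 0.0715] yaw 12.18 tilt [-0.0002 -0.    ] F [ 0.6 -0.4  0.9] Mz [-0.08  0.08  0.03] w 15.6 g 29.99570615706034 q6 -0.25
shift [0.6 0.4 0.5] az 0.2
```

```bash
X='python3 -m crank'
$X '[0,0,-30,0,0,0,255,0,0,-60,0,0,0,255,0,0,-90,0,0,0,255,0,0,-90,0,0,0,255,0,0,-90,0,0,0,255]' 30 >/dev/null
python3 go.py .614 .111 .145 12
```

```text
t 3.95 pos [0.4467 0.0933 0.1628] yaw 12.19 tilt [ 0.0039 -0.0002] F [-0.  -0.2 -1.5] Mz [-0.11  0.02 -0.01] w 15.3 g 29.995626305462793 q6 -0.25
shift [-18.  167.2  18.4] az 0.2
```

```bash
X='python3 -m crank'
$X '[-18,167,0,0,0,0,255,-18,167,0,0,0,0,255,-18,167,0,0,0,0,255,-18,167,0,0,0,0,255,-18,167,16,0,0,0,255]' 30 >/dev/null
$X '[0,0,0,0,0,0,255,0,0,0,0,0,0,255,0,0,0,0,0,0,255,0,0,0,0,0,0,255,0,0,0,0,0,0,255]' 30 >/dev/null
python3 go.py .614 .111 .145 12
python3 - <<'E'
from h import *
C=cams()
s=C["scene"]["pixels"][195:265,215:305,::-1]; t=C["top"]["pixels"][120:180,170:280,::-1]
cv2.imwrite("pics/d1.png",np.vstack([cv2.copyMakeBorder(cv2.resize(s,None,fx=5,fy=5,interpolation=2),0,0,0,100,0),cv2.resize(t,None,fx=5,fy=5,interpolation=2)[50:300]]))
E
```

```text
t 4.78 pos [0.612  0.1109 0.1458] yaw 12.18 tilt [-0.0005 -0.    ] F [ 0.3 -0.9 -0.6] Mz [-0.06  0.11 -0.01] w 15.0 g 29.99569614767097 q6 -0.21
shift [-0.4  2.   0.8] az 0.2
```

View pics/d1.png

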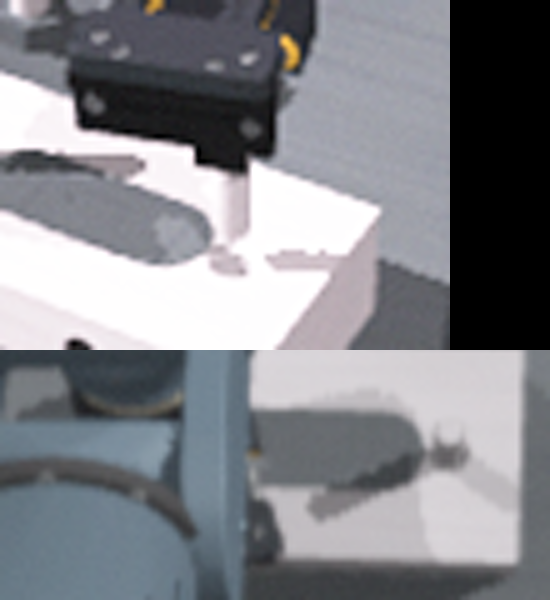

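The picture shows the dowel's foot at crop (233,240) just above the hole at (227,260), about 2 mm off to the right. I'll correct that by x +2, y -1 mm in world axes.

```bash
X='python3 -m crank'
$X '[-1.4,1.7,0,0,0,0,255,-1.4,1.7,4,0,0,0,255,-1.4,1.7,8,0,0,0,255,-1.4,1.7,12,0,0,0,255,-1.4,1.7,16,0,0,0,255]' 30 >/dev/null
python3 go.py 
$X '[0,0,1,0,0,0,255,0,0,2,0,0,0,255,0,0,3,0,0,0,255,0,0,4,0,0,0,255,0,0,5,0,0,0,255]' 30 >/dev/null
python3 go.py 
```

```text
t 5.3 pos [0.6145 0.1099 0.1289] yaw 12.17 tilt [-0.0007  0.0001] F [-0.8  1.1  1.5] Mz [0.16 0.19 0.07] w 15.5 g 29.995344704948366 q6 -0.21
t 5.72 pos [0.6142 0.1103 0.1245] yaw 12.17 tilt [-0.0012  0.0006] F [-2.5  1.7 -0. ] Mz [ 0.39  0.4  -0.07] w 15.4 g 29.992757162544876 q6 -0.21
```

```bash
X='python3 -m crank'
$X '[0,0,3,0,0,0,255,0,0,6,0,0,0,255,0,0,9,0,0,0,255,0,0,12,0,0,0,255,0,0,15,0,0,0,255]' 30 >/dev/null
python3 go.py 
$X '[0,0,3,0,0,0,255,0,0,6,0,0,0,255,0,0,9,0,0,0,255,0,0,12,0,0,0,255,0,0,14,0,0,0,255]' 30 >/dev/null
python3 go.py 
$X '[0,0,1,0,0,0,255,0,0,2,0,0,0,255,0,0,3,0,0,0,255,0,0,4,0,0,0,255,0,0,4,0,0,0,255]' 30 >/dev/null
python3 go.py 
```

```text
t 6.13 pos [0.6142 0.1103 0.1091] yaw 12.17 tilt [-0.0014  0.0006] F [-4.   3.4  2.4] Mz [0.71 0.72 0.01] w 15.5 g 29.992054793983698 q6 -0.21
t 6.55 pos [0.6141 0.1103 0.095 ] yaw 12.17 tilt [-0.0017  0.0006] F [-3.1  4.   1.3] Mz [0.73 0.77 0.  ] w 15.3 g 29.99257461866364 q6 -0.21
t 6.97 pos [0.6141 0.1103 0.0915] yaw 12.17 tilt [-0.0016  0.0005] F [-4.2  3.7  4.6] Mz [0.62 0.8  0.01] w 15.4 g 29.992251831572503 q6 -0.21
```

```bash
X='python3 -m crank'
$X '[0,0,0.5,0,0,0,255,0,0,1,0,0,0,255,0,0,1.5,0,0,0,255,0,0,1.5,0,0,0,255,0,0,1.5,0,0,0,255]' 30 >/dev/null
python3 go.py 
$X '[0,0,0,0,0,0,150,0,0,0,0,0,0,100,0,0,0,0,0,0,100,0,0,0,0,0,0,100,0,0,0,0,0,0,100]' 30 >/dev/null
python3 go.py 
$X '[0,0,-30,0,0,0,100,0,0,-60,0,0,0,100,0,0,-90,0,0,0,100,0,0,-110,0,0,0,100,0,0,-130,0,0,0,100]' 30 >/dev/null
python3 go.py .55 .249 .175 11.5

```

```text
t 7.38 pos [0.6141 0.1103 0.0915] yaw 12.18 tilt [-0.0011  0.0005] F [-6.6  4.4 10.2] Mz [0.65 1.21 0.01] w 15.2 g 29.992066479753703 q6 -0.21
t 7.8 pos [0.6157 0.1094 0.0899] yaw 12.16 tilt [ 0.0015 -0.0005] F [-0.5 -0.3  1.2] Mz [-0.08  0.01  0.05] w 41.0 g 0.0 q6 -0.21
t 8.22 pos [0.6156 0.1096 0.2217] yaw 12.17 tilt [ 0.0024 -0.0005] F [ 0.4  0.8 -0.2] Mz [-0.1   0.04 -0.03] w 52.2 g 0.0 q6 -0.21
shift [150.2 -34.8  46.5] az 0.7
```

```bash
X='python3 -m crank'
$X '[150,-35,0,0,0,0.7,100,150,-35,0,0,0,0.7,100,150,-35,0,0,0,0.7,100,150,-35,20,0,0,0.7,100,150,-35,46,0,0,0.7,100]' 30 >/dev/null
$X '[0,0,0,0,0,0,100,0,0,0,0,0,0,100,0,0,0,0,0,0,100,0,0,0,0,0,0,100,0,0,0,0,0,0,100]' 30 >/dev/null
python3 go.py .549 .250 .079 11.5
python3 - <<'E'
from h import *
C=cams()
s=C["scene"]["pixels"][200:290,285:395,::-1]; t=C["top"]["pixels"][140:200,100:210,::-1]
cv2.imwrite("pics/k1.png",np.vstack([cv2.resize(s,None,fx=4,fy=4,interpolation=2),cv2.resize(t,None,fx=4,fy=4,interpolation=2)]))
E
```

```text
t 9.05 pos [0.5505 0.2484 0.1754] yaw 11.38 tilt [0.0028 0.0005] F [0.1 0.1 0.1] Mz [-0.08  0.07 -0.03] w 53.0 g 0.0 q6 0.04
shift [ 1.9 -1.4 96.4] az -0.1
```

View pics/k1.png

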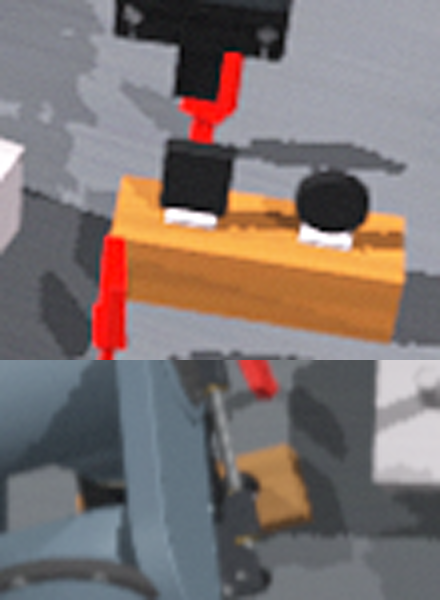

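The gripper's near finger, at crop column 197, is centred over the rectangular head (about column 198), and both reds are clear of it, so I'll descend and grip.

```bash
X='python3 -m crank'
$X '[2,-1.4,30,0,0,0,100,2,-1.4,60,0,0,0,100,2,-1.4,80,0,0,0,100,2,-1.4,90,0,0,0,100,2,-1.4,96,0,0,0,100]' 30 >/dev/null
python3 go.py .549 .250 .079 11.5
$X '[0,0,0,0,0,0,200,0,0,0,0,0,0,240,0,0,0,0,0,0,255,0,0,0,0,0,0,255,0,0,0,0,0,0,255]' 20 >/dev/null
$X '[0,0,0,0,0,0,255,0,0,0,0,0,0,255,0,0,0,0,0,0,255,0,0,0,0,0,0,255,0,0,0,0,0,0,255]' 60 >/dev/null
python3 go.py .549 .250 .079 11.5
```

```text
t 9.57 pos [0.5468 0.2504 0.0769] yaw 11.44 tilt [-0.0018 -0.0005] F [-0.5  0.3 -0.1] Mz [-0.04  0.06  0.05] w 53.0 g 0.0 q6 0.04
shift [-0.8  2.1 -2.1] az -0.1
t 10.4 pos [0.5504 0.2515 0.0791] yaw 11.47 tilt [0.0074 0.0018] F [5.3 1.2 1.4] Mz [ 0.19 -0.95 -0.01] w 9.4 g 59.99644330702722 q6 0.04
shift [-1.2 -1.7  0.1] az -0.0
```

```bash
X='python3 -m crank'
$X '[0,0,-10,0,0,0,255,0,0,-30,0,0,0,255,0,0,-70,0,0,0,255,0,0,-105,0,0,0,255,0,0,-135,0,0,0,255]' 60 >/dev/null
python3 go.py .488 -.342 .20 14.8
```

```text
t 10.82 pos [0.546  0.2506 0.2145] yaw 11.47 tilt [-0.0026 -0.0006] F [ 0.7  0.2 -1.2] Mz [-0.07  0.01 -0.01] w 9.7 g 59.997281609103084 q6 0.04
shift [-569.2 -174.7   15. ] az -3.3
```

```bash
X='python3 -m crank'
$X '[-190,-58,0,0,0,0,255,-190,-58,0,0,0,0,255,-190,-58,0,0,0,0,255,-190,-58,0,0,0,0,255,-190,-58,0,0,0,0,255]' 60 >/dev/null
$X '[-190,-58,0,0,0,0,255,-190,-58,0,0,0,0,255,-190,-58,0,0,0,0,255,-190,-58,0,0,0,0,255,-190,-58,0,0,0,0,255]' 60 >/dev/null
$X '[-189,-58,0,0,0,-3.3,255,-189,-58,0,0,0,-3.3,255,-189,-58,0,0,0,-3.3,255,-189,-58,0,0,0,-3.3,255,-189,-58,0,0,0,-3.3,255]' 60 >/dev/null
$X '[0,0,10,0,0,0,255,0,0,20,0,0,0,255,0,0,30,0,0,0,255,0,0,40,0,0,0,255,0,0,40,0,0,0,255]' 60 >/dev/null
python3 go.py .488 -.342 .163 14.8
$X '[0,0,0,0,0,0,255,0,0,0,0,0,0,255,0,0,0,0,0,0,255,0,0,0,0,0,0,255,0,0,0,0,0,0,255]' 60 >/dev/null
python3 go.py .488 -.342 .163 14.8
python3 - <<'E'
from h import *
C=cams()
s=C["scene"]["pixels"][110:205,85:180,::-1]; t=C["top"]["pixels"][150:220,335:430,::-1]
cv2.imwrite("pics/l1.png",np.hstack([cv2.resize(s,None,fx=6,fy=6,interpolation=2)])); cv2.imwrite("pics/l1t.png",cv2.resize(t,None,fx=5,fy=5,interpolation=2))
E
```

```text
t 12.48 pos [ 0.4884 -0.3382  0.1701] yaw 14.88 tilt [-0.005   0.0053] F [-0.4 -0.3 -0.8] Mz [-0.05  0.02 -0.04] w 9.7 g 59.99769335612655 q6 -1.05
shift [-3.6 -1.4  7.1] az 0.1
t 12.9 pos [ 0.4902 -0.3414  0.1736] yaw 14.8 tilt [ 0.0008 -0.0008] F [ 0.6  0.2 -0.3] Mz [-0.05  0.05 -0.04] w 9.3 g 59.9975011870265 q6 -1.05
shift [ 0.  -2.3 10.6] az -0.0
```

View pics/l1.png

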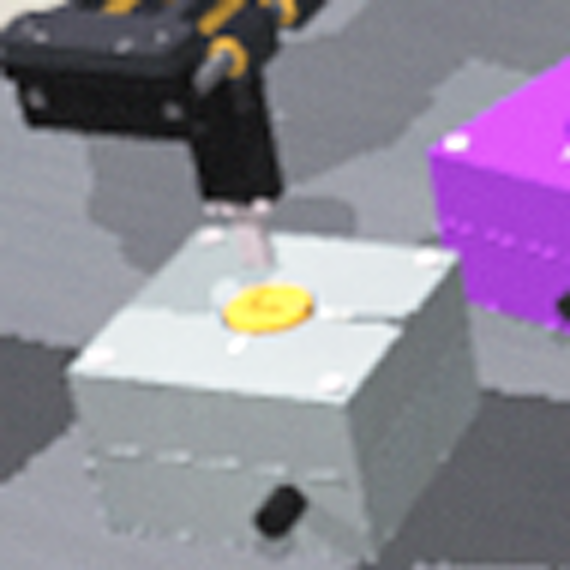

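The picture shows the key's tip at crop (257,265), just above the plug, which is centred near (269,307).

```bash
python3 - <<'E'
from h import *
S=robot.camera("scene"); np.set_printoptions(suppress=True,precision=4)
im=S["pixels"].astype(int)
hsv=cv2.cvtColor(S["pixels"],cv2.COLOR_RGB2HSV)
m=cv2.inRange(hsv,(18,120,120),(35,255,255))[150:175,115:145]
v,u=np.nonzero(m);
(cx,cy),ax,an=cv2.fitEllipse(max(cv2.findContours(m,0,cv2.CHAIN_APPROX_NONE)[0],key=len)); print("plug px",cx+115,cy+150,ax,"mean",u.mean()+115,v.mean()+150)
print("plug",onz(S,cx+115,cy+150,.087),onz(S,u.mean()+115,v.mean()+150,.087))
for p in[(257,265),(257,268)]:
    print("tip",onz(S,(p[0]+.5)/6-.5+85,(p[1]+.5)/6-.5+110,.1095))
print(proj(S,np.array([.4902,-.3414,.1095])))
for r in range(144,157): print(r,im[r,122:134].sum(1)//3, im[r,122:134,0]-im[r,122:134,2])
E
```

```text
plug px 129.4649076461792 161.03504943847656 (6.227114200592041, 13.802687644958496) mean 129.5121951219512 161.0487804878049
plug [ 0.4894 -0.3405  0.087 ] [ 0.4894 -0.3403  0.087 ]
tip [ 0.4899 -0.3419  0.1095]
tip [ 0.492  -0.3402  0.1095]
[127.5138 153.838 ]
144 [166 153 122 114 112 182 227 194 143 137 134 133] [  4   5   2   6   5   8   7   7  -3  -5 -11 -12]
145 [182 177 153 156 159 170 175 158 144 134 133 135] [  3   4   4   5   5   2   7   4  -3  -9  -9 -11]
146 [128 137 147 150 161 155 146 141 132 131 134 132] [-11  -6   2   2   5   5   4  -4  -8 -11  -7 -10]
147 [147 159 176 179 175 167 149 132 131 133 131 132] [-13  -7   2   6   6   6   6  -4 -12 -11  -9 -11]
148 [195 194 208 209 203 198 165 139 153 158 158 152] [ -9  -8   1   8   6   4   6  -5 -12 -16 -13 -13]
149 [213 206 208 206 211 209 178 164 199 218 219 212] [ -7 -12   1   9   4   4   5   0 -10 -14 -12 -13]
150 [193 206 209 205 204 212 198 181 212 236 239 237] [ -7 -11  -6   4   7   5   8   2  -7  -7  -6  -6]
151 [206 204 208 200 201 209 200 182 192 227 237 235] [-14 -15  -6   1   8   5   5   3  -9 -11  -6  -7]
152 [204 204 206 209 208 211 201 178 186 226 236 236] [-12 -12  -9   1   9   5   3   2  -7 -10  -6  -8]
153 [206 204 207 204 196 205 208 182 183 219 233 236] [-13 -13 -11  -2   7   7   5   6  -6 -13  -7  -8]
154 [205 206 208 201 192 198 210 197 192 215 229 235] [-11 -12 -13 -10  -2  -3   1  -1  -9 -13  -8  -8]
155 [202 205 206 207 205 207 206 206 215 231 235 235] [-10 -10 -13 -13 -13 -14 -14 -15 -15  -9  -9  -8]
156 [221 222 213 204 208 205 204 215 233 238 233 235] [-13 -13 -15 -15 -19 -20 -22   0   5   1  -1  -8]
```

```bash
X='python3 -m crank'
$X '[0.7,-1.9,4,0,0,0,255,0.7,-1.9,8,0,0,0,255,0.7,-1.9,12,0,0,0,255,0.7,-1.9,16,0,0,0,255,0.7,-1.9,20,0,0,0,255]' 60 >/dev/null
python3 go.py
$X '[0,0,1,0,0,0,255,0,0,2,0,0,0,255,0,0,3,0,0,0,255,0,0,4,0,0,0,255,0,0,4,0,0,0,255]' 60 >/dev/null
python3 go.py .488 -.342 .122 14.8
```

```text
t 13.47 pos [ 0.4877 -0.3411  0.1524] yaw 14.77 tilt [-0.0004  0.0004] F [ 0.2  0.1 -0.3] Mz [-0.04  0.   -0.01] w 9.7 g 59.99751635827124 q6 -1.06
t 13.88 pos [ 0.4877 -0.3411  0.1504] yaw 14.79 tilt [-0.0003 -0.    ] F [-1.9  1.9  7.9] Mz [0.31 0.52 0.03] w 9.6 g 60.00104399397969 q6 -1.06
shift [-1.   0.1 28.4] az -0.0
```

```bash
X='python3 -m crank'
$X '[0.9,-0.5,0,0,0,0,255,0.9,-0.5,0,0,0,0,255,0.9,-0.5,0.5,0,0,0,255,0.9,-0.5,1,0,0,0,255,0.9,-0.5,1,0,0,0,255]' 60 >/dev/null
python3 go.py .488 -.342 .122 14.8
```

```text
t 14.3 pos [ 0.4876 -0.3409  0.1503] yaw 14.79 tilt [ 0.0014 -0.0017] F [-1.6  1.5 11. ] Mz [0.35 0.47 0.01] w 9.4 g 60.001893723383546 q6 -1.06
shift [-1.1  0.1 28.3] az -0.0
```

```bash
X='python3 -m crank'
$X '[0,0,-4,0,0,0,255,0.8,-0.6,-4,0,0,0,255,0.8,-0.6,-3,0,0,0,255,0.8,-0.6,-2,0,0,0,255,0.8,-0.6,-1.5,0,0,0,255]' 60 >/dev/null
python3 go.py
$X '[0,0,0.5,0,0,0,255,0,0,1,0,0,0,255,0,0,1.5,0,0,0,255,0,0,2,0,0,0,255,0,0,2,0,0,0,255]' 60 >/dev/null
python3 go.py .488 -.342 .122 14.8
```

```text
t 14.72 pos [ 0.4866 -0.3401  0.1505] yaw 14.78 tilt [ 0.0005 -0.0005] F [-0.9  1.7 11.3] Mz [ 0.27  0.34 -0.  ] w 9.9 g 60.00167727470398 q6 -1.06
t 15.13 pos [ 0.4867 -0.3401  0.1501] yaw 14.79 tilt [ 0.0009 -0.0011] F [-2.6  1.8 16.3] Mz [0.52 0.74 0.  ] w 9.6 g 60.004041753709316 q6 -1.06
shift [-2.1  0.8 28.1] az -0.0
```

```bash
X='python3 -m crank'
$X '[0,0,-6,0,0,0,255,-1.7,-1,-6,0,0,0,255,-1.7,-1,-6,0,0,0,255,-1.7,-1,-6,0,0,0,255,-1.7,-1,-6,0,0,0,255]' 60 >/dev/null
python3 go.py .4862 -.342 .122 14.8
$X '[0,0,1,0,0,0,255,0,0,2,0,0,0,255,0,0,3,0,0,0,255,0,0,4,0,0,0,255,0,0,5,0,0,0,255]' 60 >/dev/null
python3 go.py .4862 -.342 .122 14.8
```

```text
t 15.55 pos [ 0.4855 -0.3415  0.1527] yaw 14.77 tilt [-0.0011  0.0011] F [ 0.8  0.3 -0.3] Mz [-0.07  0.05 -0.05] w 9.8 g 59.997998010367155 q6 -1.06
shift [-0.7  0.6 30.7] az -0.0
t 15.97 pos [ 0.4859 -0.3418  0.15  ] yaw 14.79 tilt [ 0.     -0.0003] F [-2.6  1.9 14.4] Mz [0.5  0.61 0.01] w 9.5 g 60.003284057602286 q6 -1.06
shift [-0.3  0.3 28. ] az -0.0
```

```bash
python3 - <<'E'
import cv2,numpy as np
t=cv2.imread("pics/top0.png").astype(int); s=cv2.imread("pics/scene0.png").astype(int)
print(t[180:198,370:388,2]); print(s[154:168,120:140,2])
E
python3 - <<'E'
from h import *
import cv2
t=cv2.imread("pics/top0.png"); T=robot.camera("top")
h=cv2.cvtColor(t,cv2.COLOR_BGR2HSV)
m=cv2.inRange(h,(15,80,60),(40,255,255))[175:205,365:395]
c=max(cv2.findContours(m,0,1)[0],key=len); e=cv2.fitEllipse(c); print(e[0][0]+365,e[0][1]+175,e[1]); print(onz(T,e[0][0]+365,e[0][1]+175,.088))
E
```

```text
[[159 160 159 160 160 171 180 161 154 153 155 155 157 159 158 160 159 158]
 [160 159 159 160 157 153 147 145 139 140 144 148 152 154 158 158 161 159]
 [160 158 156 156 150 143 160 181 188 188 189 177 160 150 156 157 160 160]
 [156 156 156 148 161 184 204 219 223 224 225 221 210 177 152 156 159 158]
 [154 155 149 155 197 217 224 225 224 227 228 234 236 215 176 155 156 159]
 [155 154 147 185 216 224 225 223 225 226 222 223 230 227 208 169 157 158]
 [156 149 158 206 223 226 223 221 220 212 201 197 216 226 223 187 157 156]
 [153 138 165 215 225 224 211 202 192 173 158 168 199 220 225 209 160 154]
 [153 128 173 219 228 223 190 156 137 121 122 157 190 216 226 223 163 151]
 [152 130 176 215 221 214 180 128 112 117 135 168 183 214 226 223 161 151]
 [153 127 158 195 202 201 202 171 156 175 184 196 199 215 224 222 163 152]
 [162 122 134 184 207 214 220 207 201 210 216 219 220 227 224 211 159 153]
 [164 122 130 190 220 227 222 222 222 222 226 227 227 232 222 184 149 156]
 [155 142 138 160 201 221 225 226 226 226 227 226 225 226 207 157 150 158]
 [156 155 155 145 161 194 211 221 223 224 224 223 
[... 858 characters left out ...]
3 255 255 255 254 250 251 252 249 252 255 255 255 243 176 188
  238 246]
 [228 192 239 255 255 255 255 255 255 255 255 255 255 255 255 242 188 203
  244 255]
 [228 205 189 255 255 255 255 255 255 255 255 255 255 254 235 210 213 220
  222 234]
 [229 220 187 230 255 255 255 255 255 255 251 244 231 220 220 220 222 221
  221 220]
 [226 225 224 217 229 243 239 227 225 225 225 225 223 223 222 222 221 223
  222 218]
 [225 224 224 229 251 252 232 226 227 226 224 224 225 224 221 221 224 221
  221 220]
 [226 226 225 253 255 255 223 226 227 225 226 226 225 225 223 225 224 221
  225 220]]
378.61673736572266 188.73507404327393 (13.450404167175293, 13.708745002746582)
[ 0.48588022 -0.34196308  0.088     ]
```

```bash
python3 - <<'E'
from h import *
t=cv2.imread("pics/top0.png")[:,:,2].astype(float)
T=robot.camera("top")
for r in(3.5,4.2,4.8):
  for cx,cy in((378.8,188.3),):
    v,u=np.mgrid[0:384,0:512]; k=np.hypot(u-cx,v-cy)<r
    for thr in(215,190,165):
        w=np.clip(thr-t[k],0,None); x,y=u[k],v[k]; mx,my=(w*x).sum()/w.sum(),(w*y).sum()/w.sum()
        C=np.cov(np.c_[x,y].T,aweights=w); e,V=np.linalg.eigh(C); d=V[:,1]
        p=onz(T,mx,my,.088); q=onz(T,mx+d[0],my+d[1],.088)-p
        print(r,thr,mx.round(2),my.round(2),np.degrees(np.arctan(d[1]/d[0])).round(1),"yaw",np.degrees(np.arctan(q[1]/q[0])).round(1),e.round(2),p.round(4))
E
```

```text
3.5 215 378.96 188.51 -16.6 yaw -75.1 [1.02 2.8 ] [ 0.4865 -0.3429  0.088 ]
3.5 190 378.87 188.54 -17.6 yaw -74.1 [0.58 2.01] [ 0.4864 -0.3427  0.088 ]
3.5 165 378.73 188.57 -15.0 yaw -76.6 [0.32 1.38] [ 0.4863 -0.3423  0.088 ]
4.2 215 378.95 188.54 -14.9 yaw -76.7 [1.05 3.  ] [ 0.4864 -0.3429  0.088 ]
4.2 190 378.87 188.54 -17.6 yaw -74.1 [0.58 2.01] [ 0.4864 -0.3427  0.088 ]
4.2 165 378.73 188.57 -15.0 yaw -76.6 [0.32 1.38] [ 0.4863 -0.3423  0.088 ]
4.8 215 378.95 188.54 -15.0 yaw -76.7 [1.05 3.02] [ 0.4864 -0.3429  0.088 ]
4.8 190 378.87 188.54 -17.6 yaw -74.1 [0.58 2.01] [ 0.4864 -0.3427  0.088 ]
4.8 165 378.73 188.57 -15.0 yaw -76.6 [0.32 1.38] [ 0.4863 -0.3423  0.088 ]
```

```bash
X='python3 -m crank'
$X '[0,0,-6,0,0,0,255,0,5,-6,0,0,0,255,0,11,-6,0,0,0,255,0,11,-6,0,0,0,255,0,11,-6,0,0,0,255]' 60 >/dev/null
python3 go.py .4862 -.342 .122 14.8
$X '[0,0,1,0,0,0,255,0,0,2,0,0,0,255,0,0,3,0,0,0,255,0,0,4,0,0,0,255,0,0,5,0,0,0,255]' 60 >/dev/null
python3 go.py .4862 -.342 .122 14.8
```

```text
t 16.48 pos [ 0.4969 -0.3386  0.1541] yaw 14.82 tilt [-0.0003  0.0003] F [-0.4  0.3 -0.1] Mz [-0.03  0.04  0.01] w 9.5 g 59.99792198650539 q6 -1.04
shift [ -0.5 -11.2  32.1] az 0.0
t 16.9 pos [ 0.4963 -0.339   0.1509] yaw 14.77 tilt [-0.0001  0.0001] F [-2.5  2.9 14.2] Mz [ 0.47  0.6  -0.04] w 10.2 g 60.00317730009556 q6 -1.04
shift [ -0.3 -10.6  28.9] az -0.0
```

```bash
X='python3 -m crank'
$X '[0,0,-5,0,0,0,255,0,-5,-5,0,0,0,255,0,-11,-5,0,0,0,255,0,-11,-5,0,0,0,255,0,-11,-2,0,0,0,255]' 60 >/dev/null
python3 go.py|cut -c1-120
$X '[0,-1,0,0,0,0,255,0,-1,0,0,0,0,255,0,-1,0,0,0,0,255,0,-1,0,0,0,0,255,0,-1,0,0,0,0,255]' 60 >/dev/null
python3 go.py|cut -c1-120
$X '[0,-1,0,0,0,0,255,0,-1,0,0,0,0,255,0,-1,0,0,0,0,255,0,-1,0,0,0,0,255,0,-1,0,0,0,0,255]' 60 >/dev/null
python3 go.py|cut -c1-120
$X '[0,-1,0,0,0,0,255,0,-1,0,0,0,0,255,0,-1,0,0,0,0,255,0,-1,0,0,0,0,255,0,-1,0,0,0,0,255]' 60 >/dev/null
python3 go.py|cut -c1-120
$X '[0,-1,0,0,0,0,255,0,-1,0,0,0,0,255,0,-1,0,0,0,0,255,0,-1,0,0,0,0,255,0,-1,0,0,0,0,255]' 60 >/dev/null
python3 go.py|cut -c1-120
```

```text
t 17.32 pos [ 0.4854 -0.3421  0.1516] yaw 14.72 tilt [ 0.0002 -0.0002] F [-0.1 -0.3 -0.7] Mz [-0.06  0.04  0.04] w 9.5 g
t 17.73 pos [ 0.4848 -0.3418  0.1514] yaw 14.78 tilt [-0.0003  0.0003] F [-0.2  0.5 -0.9] Mz [-0.01  0.01  0.02] w 9.8 g
t 18.15 pos [ 0.4839 -0.3423  0.1516] yaw 14.77 tilt [ 0. -0.] F [ 0.3 -1.  -1.3] Mz [-0.04  0.03  0.07] w 9.3 g 59.9979
t 18.57 pos [ 0.4829 -0.3425  0.1516] yaw 14.77 tilt [0. 0.] F [-0.  -0.3 -1.2] Mz [-0.06  0.05 -0.02] w 9.4 g 59.997910
t 18.98 pos [ 0.4819 -0.3428  0.1516] yaw 14.78 tilt [0. 0.] F [-0.9 -0.6 -0.3] Mz [-0.07 -0.01 -0.09] w 9.7 g 59.997827
```

```bash
X='python3 -m crank'
g(){ python3 go.py|cut -c1-135; }
$X '[0,0,1,0,0,0,255,0,0,2,0,0,0,255,0,0,2.5,0,0,0,255,0,0,2.5,0,0,0,255,0,0,2.5,0,0,0,255]' 60 >/dev/null
g
$X '[0,1,0,0,0,0,255,0,1,0,0,0,0,255,0,1,0,0,0,0,255,0,1,0,0,0,0,255,0,1,0,0,0,0,255]' 60 >/dev/null
g
$X '[0,1,0,0,0,0,255,0,1,0,0,0,0,255,0,1,0,0,0,0,255,0,1,0,0,0,0,255,0,1,0,0,0,0,255]' 60 >/dev/null
g
$X '[0,1,0,0,0,0,255,0,1,0,0,0,0,255,0,1,0,0,0,0,255,0,1,0,0,0,0,255,0,1,0,0,0,0,255]' 60 >/dev/null
g
$X '[0,1,0,0,0,0,255,0,1,0,0,0,0,255,0,1,0,0,0,0,255,0,1,0,0,0,0,255,0,1,0,0,0,0,255]' 60 >/dev/null
g
$X '[0,1,0,0,0,0,255,0,1,0,0,0,0,255,0,1,0,0,0,0,255,0,1,0,0,0,0,255,0,1,0,0,0,0,255]' 60 >/dev/null
g
$X '[0,1,0,0,0,0,255,0,1,0,0,0,0,255,0,1,0,0,0,0,255,0,1,0,0,0,0,255,0,1,0,0,0,0,255]' 60 >/dev/null
g
```

```text
t 19.4 pos [ 0.4821 -0.3429  0.1507] yaw 14.79 tilt [ 0.0006 -0.0008] F [-1.7  2.1  9.2] Mz [0.32 0.4  0.  ] w 9.7 g 60.00138225965202 
t 19.82 pos [ 0.4832 -0.3429  0.1505] yaw 14.79 tilt [ 0.0008 -0.0012] F [-1.   0.8  6.6] Mz [0.15 0.32 0.02] w 9.4 g 60.00060746446252
t 20.23 pos [ 0.4839 -0.3427  0.1502] yaw 14.8 tilt [ 0.0002 -0.0013] F [-1.9 -0.1  5.7] Mz [0.03 0.37 0.02] w 9.5 g 60.000403337180614
t 20.65 pos [ 0.4846 -0.3426  0.1502] yaw 14.81 tilt [-0.0005 -0.0014] F [-2.6 -0.8  7.1] Mz [-0.07  0.59  0.06] w 10.0 g 60.0007884297
t 21.07 pos [ 0.4855 -0.3423  0.1502] yaw 14.8 tilt [-0.0004 -0.0013] F [-3.4 -0.2  5.7] Mz [-0.01  0.56  0.04] w 9.4 g 60.000619506463
t 21.48 pos [ 0.4866 -0.342   0.1502] yaw 14.8 tilt [-0.0001 -0.0014] F [-2.4 -0.6  5.8] Mz [-0.01  0.47  0.02] w 9.5 g 60.000682985410
t 21.9 pos [ 0.4873 -0.3419  0.1502] yaw 14.81 tilt [-0.0007 -0.0015] F [-2.7  0.4  5.7] Mz [-0.05  0.67  0.01] w 9.7 g 60.001017339527
```

```bash
X='python3 -m crank'
g(){ python3 go.py|cut -c1-135; }
$X '[0,-1,0,0,0,0,255,0,-1,0,0,0,0,255,0.5,-1,0,0,0,0,255,1,-1,0,0,0,0,255,1,-1,0,0,0,0,255]' 60 >/dev/null
g
$X '[1,0,0,0,0,0,255,1,0,0,0,0,0,255,1,0,0,0,0,0,255,1,0,0,0,0,0,255,1,0,0,0,0,0,255]' 60 >/dev/null
g
$X '[1,0,0,0,0,0,255,1,0,0,0,0,0,255,1,0,0,0,0,0,255,1,0,0,0,0,0,255,1,0,0,0,0,0,255]' 60 >/dev/null
g
$X '[1,0,0,0,0,0,255,1,0,0,0,0,0,255,1,0,0,0,0,0,255,1,0,0,0,0,0,255,1,0,0,0,0,0,255]' 60 >/dev/null
g
$X '[1,0,0,0,0,0,255,1,0,0,0,0,0,255,1,0,0,0,0,0,255,1,0,0,0,0,0,255,1,0,0,0,0,0,255]' 60 >/dev/null
g
$X '[1,0,0,0,0,0,255,1,0,0,0,0,0,255,1,0,0,0,0,0,255,1,0,0,0,0,0,255,1,0,0,0,0,0,255]' 60 >/dev/null
g
```

```text
t 22.32 pos [ 0.487  -0.3417  0.1503] yaw 14.8 tilt [ 0.0013 -0.0029] F [-1.9 -1.   4.7] Mz [-0.22  0.26  0.01] w 9.3 g 59.999982286244
t 22.73 pos [ 0.487  -0.3412  0.1504] yaw 14.8 tilt [ 0.0021 -0.0038] F [-1.5 -1.2  5.8] Mz [-0.48  0.23 -0.  ] w 9.6 g 60.000469135120
t 23.15 pos [ 0.4871 -0.3402  0.1506] yaw 14.78 tilt [ 0.003  -0.0039] F [-1.4 -1.5  7.3] Mz [-0.4   0.14 -0.01] w 9.7 g 60.00044742599
t 23.57 pos [ 0.4871 -0.3396  0.1507] yaw 14.79 tilt [ 0.0036 -0.0047] F [-0.5 -1.3  5.3] Mz [-0.42  0.13 -0.  ] w 9.7 g 60.00030683353
t 23.98 pos [ 0.487  -0.3388  0.1508] yaw 14.79 tilt [ 0.0041 -0.0052] F [-0.3 -2.9  5.8] Mz [-0.56 -0.03  0.06] w 9.7 g 60.00021200627
t 24.4 pos [ 0.4869 -0.338   0.1509] yaw 14.78 tilt [ 0.0045 -0.0056] F [ 0.1 -2.6  5.7] Mz [-0.6  -0.05 -0.03] w 9.4 g 60.000074263662
```

```bash
X='python3 -m crank'
$X '[0,0,-5,0,0,0,255,-3,0,-10,0,0,0,255,-3,0,-15,0,0,0,255,-3,0,-15,0,0,0,255,-3,0,-15,0,0,0,255]' 60 >/dev/null
python3 go.py
python3 - <<'E'
from h import *
C=cams()
s=C["scene"]["pixels"][135:175,105:150,::-1]; t=C["top"]["pixels"][150:220,335:430,::-1]
a=cv2.resize(s,None,fx=10,fy=10,interpolation=2);b=cv2.resize(t,None,fx=3.6,fy=3.6,interpolation=2)[:,:]
m=np.zeros((400,800,3),np.uint8);m[:,:450]=a;m[:252,455:455+342]=b
cv2.imwrite("pics/l2.png",m)
E
```

```text
t 24.82 pos [ 0.486  -0.3385  0.1642] yaw 14.78 tilt [0.0001 0.0001] F [ 0.2 -0.4 -1.3] Mz [-0.05  0.02  0.01] w 9.6 g 59.99805458821356 q6 -1.05
```

View pics/l2.png

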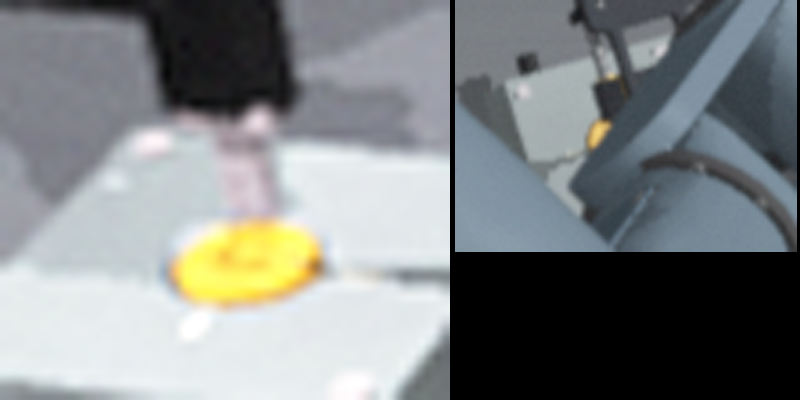

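The picture shows the blade leaving the pads at crop (247,140) and its tip at (256,213), with the plug's slot below at (246,259). The arm hides the plug in the top view.

```bash
python3 - <<'E'
from h import *
S=robot.camera("scene"); np.set_printoptions(suppress=True,precision=4)
p=np.array([.486,-.3385,0])
crop=lambda P:((proj(S,P)-[105,135]+.5)*10-.5)
for z in(.15,.135,.125,.1017): print(z,crop(p+[0,0,z]))
# blade bottom corners at tool yaw 14.8
y=np.array([np.cos(np.radians(14.8)),np.sin(np.radians(14.8)),0]);x=np.array([-y[1],y[0],0])
for z in (.1017,.125):
  for a,b in((-6,-3),(6,-3),(6,3),(-6,3)): print(z,a,b,crop(p+a*1e-3*x+b*1e-3*y+[0,0,z]))
px=lambda u,v:((u+.5)/10-.5+105,(v+.5)/10-.5+135)
print("tip",onz(S,*px(256,213),.1017),"slot",onz(S,*px(246,259),.088),"plug",onz(S,*px(247,262),.088))
print("px per mm along x,y tool",crop(p+x*1e-3+[0,0,.1])-crop(p+[0,0,.1]),crop(p+y*1e-3+[0,0,.1])-crop(p+[0,0,.1]))
im=S["pixels"][148:158,124:136]
print(im.sum(2)//3); print(im[:,:,0].astype(int)-im[:,:,2])
E
```

```text
0.15 [221.3288  53.2414]
0.135 [231.5332 103.8216]
0.125 [238.2504 137.1169]
0.1017 [253.6419 213.4084]
0.1017 -6 -3 [237.6318 205.7029]
0.1017 6 -3 [279.2587 209.9327]
0.1017 6 3 [269.746  221.1592]
0.1017 -6 3 [227.9667 216.8921]
0.125 -6 -3 [222.0983 129.5464]
0.125 6 -3 [264.1853 133.6883]
0.125 6 3 [254.4984 144.7324]
0.125 -6 3 [212.2556 140.5535]
tip [ 0.4856 -0.3381  0.1017] slot [ 0.4886 -0.342   0.088 ] plug [ 0.4897 -0.3407  0.088 ]
px per mm along x,y tool [3.473  0.3546] [-1.5971  1.8714]
[[194 197 180 162 158 165 178 172 157 143 142 143]
 [209 208 190 164 152 143 146 152 170 194 202 203]
 [204 203 199 191 183 177 168 165 187 229 239 238]
 [204 204 208 208 207 207 193 159 179 226 236 235]
 [205 207 209 208 203 209 207 169 176 230 236 234]
 [204 207 206 207 199 201 213 189 178 216 233 236]
 [207 207 204 207 209 208 210 195 172 192 217 232]
 [204 205 206 208 204 204 211 200 178 190 210 227]
 [205 203 204 203 186 187 202 197 185 205 232 235]
 [223 227 233 225 202 193 193 197 210 229 237 235]]
[[ -4  -4   1   6   4   7   5   6  -3 -10 -12 -13]
 [-15 -15  -6   5   4   3   3   0  -9 -13 -14 -15]
 [-10 -14  -7   0   6   7   5   0 -10 -11  -8  -7]
 [-14 -14 -11   0   8   6   7   6  -8 -12  -8  -9]
 [-13 -13  -8   3   7   6   6   7  -7  -9  -7  -9]
 [-13 -13 -12   1   7   6   5   4  -4 -13  -7  -7]
 [-12 -14 -12  -3   5   9   5   6  -1 -10 -15  -7]
 [-13 -13 -13  -9   3   8   4   3   2 -11 -15 -11]
 [-15 -15 -18 -17 -11  11  21  19  19  -6 -14 -10]
 [-16   1  27  48  74 111 124 114 104  64  36  14]]
```

```bash
X='python3 -m crank'
g(){ python3 go.py|cut -c1-135; }
$X '[-3.5,0.5,0,0,0,0,255,-3.5,0.5,5,0,0,0,255,-3.5,0.5,10,0,0,0,255,-3.5,0.5,13,0,0,0,255,-3.5,0.5,15,0,0,0,255]' 60 >/dev/null
g
$X '[-1,0,0,0,0,0,255,-1,0,0,0,0,0,255,-1,0,0,0,0,0,255,-1,0,0,0,0,0,255,-1,0,0,0,0,0,255]' 60 >/dev/null
g
$X '[-1,0,0,0,0,0,255,-1,0,0,0,0,0,255,-1,0,0,0,0,0,255,-1,0,0,0,0,0,255,-1,0,0,0,0,0,255]' 60 >/dev/null
g
$X '[-1,0,0,0,0,0,255,-1,0,0,0,0,0,255,-1,0,0,0,0,0,255,-1,0,0,0,0,0,255,-1,0,0,0,0,0,255]' 60 >/dev/null
g
```

```text
t 25.38 pos [ 0.4873 -0.3419  0.1497] yaw 14.79 tilt [-0.0005  0.0001] F [-3.9  0.1  4.4] Mz [-0.14  0.59 -0.04] w 9.9 g 60.00322703272
t 25.8 pos [ 0.4871 -0.3431  0.1488] yaw 14.79 tilt [-0.0012 -0.0002] F [-3.5 -2.7 -0. ] Mz [-0.57  0.67 -0.  ] w 9.7 g 59.999435031786
t 26.22 pos [ 0.4873 -0.3433  0.1488] yaw 14.79 tilt [-0.0016  0.0012] F [-3.6 -0.4  1.3] Mz [-0.16  1.03  0.02] w 10.1 g 59.9999704398
t 26.63 pos [ 0.4874 -0.3439  0.1487] yaw 14.78 tilt [-0.0019  0.002 ] F [-4.4  0.7  1.1] Mz [0.1  1.09 0.07] w 9.5 g 60.00009077601135
```

```bash
X='python3 -m crank'
g(){ python3 go.py|cut -c1-135; }
$X '[1,-0.8,0,0,0,0,255,1,-0.8,0.5,0,0,0,255,1,-0.8,1,0,0,0,255,1,-0.8,1.5,0,0,0,255,1,-0.8,2,0,0,0,255]' 60 >/dev/null
g
$X '[0,0,0.5,0,0,0,255,0,0,1,0,0,0,255,0,0,1.5,0,0,0,255,0,0,2,0,0,0,255,0,0,2.5,0,0,0,255]' 60 >/dev/null
g
```

```text
t 27.05 pos [ 0.4872 -0.3445  0.1473] yaw 14.79 tilt [ 0.0002 -0.0012] F [-4.7 -1.   1.6] Mz [-0.29  1.04  0.  ] w 9.5 g 60.00034008175
t 27.47 pos [ 0.4871 -0.3443  0.1445] yaw 14.78 tilt [-0.0001 -0.0004] F [-5.4 -1.1  2.5] Mz [-0.36  1.05  0.04] w 9.8 g 60.00033047050
```

```bash
X='python3 -m crank'
g(){ python3 go.py|cut -c1-135; }
$X '[0,-1,0,0,0,0,255,0,-1,1,0,0,0,255,0,-1,2,0,0,0,255,0,-1,3,0,0,0,255,0,-1,4,0,0,0,255]' 60 >/dev/null
g
$X '[0,0,1,0,0,4,255,0,0,2,0,0,0,255,0,0,3,0,0,-4,255,0,0,4,0,0,0,255,0,0,5,0,0,0,255]' 60 >/dev/null
g
$X '[0,0,0.5,0,0,4,255,0,0,1,0,0,0,255,0,0,1.5,0,0,-4,255,0,0,2,0,0,0,255,0,0,2,0,0,0,255]' 60 >/dev/null
g
```

```text
t 27.88 pos [ 0.4864 -0.3446  0.141 ] yaw 14.8 tilt [ 0.0004 -0.001 ] F [-4.6 -1.   5.2] Mz [-0.34  0.92 -0.04] w 9.7 g 60.001858575269
t 28.3 pos [ 0.4856 -0.3444  0.1355] yaw 14.72 tilt [-0.0011 -0.0002] F [-4.4 -1.6  1.9] Mz [-0.36  0.92 -0.06] w 9.3 g 60.000858781859
t 28.72 pos [ 0.4858 -0.3441  0.1331] yaw 14.78 tilt [-0.0009  0.0005] F [-3.1 -1.5 -0.6] Mz [-0.38  0.82 -0.06] w 9.8 g 60.00032289884
```

Past the first pin; carry on the same way.

```bash
X='python3 -m crank'
g(){ python3 go.py|cut -c1-135; }
$X '[0,-0.5,1,0,0,4,255,0,-0.5,2,0,0,0,255,0,-0.5,3,0,0,-4,255,0,-0.5,4,0,0,0,255,0,-0.5,4,0,0,0,255]' 60 >/dev/null
g
$X '[0,0,1,0,0,4,255,0,0,2,0,0,0,255,0,0,3,0,0,-4,255,0,0,4,0,0,0,255,0,0,4,0,0,0,255]' 60 >/dev/null
g
$X '[0,0,1,0,0,4,255,0,0,2,0,0,0,255,0,0,2.5,0,0,-4,255,0,0,3,0,0,0,255,0,0,3,0,0,0,255]' 60 >/dev/null
g
```

```text
t 29.13 pos [ 0.4866 -0.3447  0.1302] yaw 14.77 tilt [ 0.0025 -0.0011] F [-0.7  0.5  1.9] Mz [-0.15  0.25 -0.04] w 9.5 g 60.00063308514
t 29.55 pos [ 0.4865 -0.3445  0.1255] yaw 14.82 tilt [ 0.002  -0.0007] F [-0.1 -0.8 -1.4] Mz [-0.26  0.07 -0.  ] w 9.4 g 59.99934048391
t 29.97 pos [ 0.4864 -0.3443  0.1223] yaw 14.84 tilt [ 0.0016 -0.    ] F [ 0.6 -0.8 -0.2] Mz [-0.11 -0.   -0.02] w 9.6 g 59.99893122352
```

```bash
X='python3 -m crank'
g(){ python3 go.py|cut -c1-135; }
$X '[0,0,0.5,0,0,0,255,0,0,1,0,0,0,255,0,0,1.5,0,0,0,255,0,0,2,0,0,0,255,0,0,2,0,0,0,255]' 60 >/dev/null
g
$X '[0,0,0.5,0,0,0,255,0,0,1,0,0,0,255,0,0,1.5,0,0,0,255,0,0,1.5,0,0,0,255,0,0,1.5,0,0,0,255]' 60 >/dev/null
g
```

```text
t 30.38 pos [ 0.4864 -0.3444  0.1213] yaw 14.83 tilt [ 0.0016 -0.0004] F [0.5 1.6 4.9] Mz [ 0.16 -0.08 -0.08] w 9.5 g 59.99928345903754
t 30.8 pos [ 0.4864 -0.3444  0.1212] yaw 14.83 tilt [ 0.0019 -0.001 ] F [-0.6  2.7 12.5] Mz [ 0.46  0.13 -0.03] w 9.9 g 60.002238918095
```

```bash
X='python3 -m crank'
g(){ python3 go.py; }
$X '[0,0,0,0,0,6,255,0,0,0,0,0,12,255,0,0,0,0,0,18,255,0,0,0,0,0,24,255,0,0,0,0,0,30,255]' 60 >/dev/null
g
$X '[0,0,0,0,0,6,255,0,0,0,0,0,12,255,0,0,0,0,0,18,255,0,0,0,0,0,24,255,0,0,0,0,0,30,255]' 60 >/dev/null
g
$X '[0,0,0,0,0,5,255,0,0,0,0,0,10,255,0,0,0,0,0,15,255,0,0,0,0,0,20,255,0,0,0,0,0,24,255]' 60 >/dev/null
g
```

```text
t 31.22 pos [ 0.4857 -0.3448  0.1212] yaw -15.41 tilt [ 0.0003 -0.0016] F [-3.2  1.7 13.4] Mz [0.22 0.62 0.05] w 9.7 g 59.998760567978024 q6 -0.53
t 31.63 pos [ 0.4849 -0.3442  0.1212] yaw -45.39 tilt [-0.0017 -0.0001] F [-4.1  1.6 14.6] Mz [0.41 1.01 0.13] w 9.8 g 59.99943598173559 q6 -0.01
t 32.05 pos [ 0.4845 -0.3437  0.1212] yaw -69.33 tilt [-0.0025  0.001 ] F [-5.   3.6 16.2] Mz [0.63 1.04 0.13] w 9.8 g 60.00202554278076 q6 0.41
```

```bash
X='python3 -m crank'
g(){ python3 go.py; }
$X '[0,0,0,0,0,1,255,0,0,0,0,0,2,255,0,0,0,0,0,3,255,0,0,0,0,0,3,255,0,0,0,0,0,3,255]' 60 >/dev/null
g
$X '[0,0,0,0,0,1,255,0,0,0,0,0,2,255,0,0,0,0,0,3,255,0,0,0,0,0,3,255,0,0,0,0,0,3,255]' 60 >/dev/null
g
$X '[0,0,0,0,0,1,255,0,0,0,0,0,2,255,0,0,0,0,0,2,255,0,0,0,0,0,2,255,0,0,0,0,0,2,255]' 60 >/dev/null
g
```

```text
t 32.47 pos [ 0.4845 -0.3436  0.1212] yaw -72.1 tilt [-0.0025  0.0011] F [-4.7  3.  15.3] Mz [0.54 1.04 0.12] w 9.6 g 60.00427147373557 q6 0.45
t 32.88 pos [ 0.4844 -0.3435  0.1212] yaw -75.11 tilt [-0.0026  0.0013] F [-5.8  2.4 16.1] Mz [0.63 1.09 0.11] w 9.7 g 60.00419927760959 q6 0.51
t 33.3 pos [ 0.4844 -0.3435  0.1212] yaw -77.1 tilt [-0.0026  0.0013] F [-5.1  3.7 16.4] Mz [0.65 1.03 0.11] w 9.7 g 60.00433095730841 q6 0.54
```

```bash
X='python3 -m crank'
g(){ python3 go.py; }
$X '[0,0,0,0,0,1,255,0,0,0,0,0,2,255,0,0,0,0,0,2,255,0,0,0,0,0,2,255,0,0,0,0,0,2,255]' 60 >/dev/null
g
$X '[0,0,0,0,0,1,255,0,0,0,0,0,2,255,0,0,0,0,0,2,255,0,0,0,0,0,2,255,0,0,0,0,0,2,255]' 60 >/dev/null
g
```

```text
t 33.72 pos [ 0.4844 -0.3434  0.1212] yaw -79.1 tilt [-0.0027  0.0014] F [-5.5  3.8 15.5] Mz [0.69 1.06 0.07] w 9.5 g 60.00426923856139 q6 0.58
t 34.13 pos [ 0.4844 -0.3434  0.1212] yaw -81.1 tilt [-0.0027  0.0016] F [-4.5  4.  16.6] Mz [0.66 1.11 0.12] w 9.6 g 60.00423599034548 q6 0.61
```

```bash
X='python3 -m crank'
g(){ python3 go.py; python3 -c "
from rig import robot;print(robot.get_obs()['joint_torque'].round(2))"; }
g
$X '[0,0,0,0,0,1,255,0,0,0,0,0,2,255,0,0,0,0,0,3,255,0,0,0,0,0,3,255,0,0,0,0,0,3,255]' 60 >/dev/null
g
python3 - <<'E'
from h import *
C=cams()
s=C["scene"]["pixels"][130:180,100:160,::-1]
cv2.imwrite("pics/f1.png",cv2.resize(s,None,fx=10,fy=10,interpolation=2))
E
```

```text
t 34.13 pos [ 0.4844 -0.3434  0.1212] yaw -81.1 tilt [-0.0027  0.0016] F [-4.5  4.  16.6] Mz [0.66 1.11 0.12] w 9.6 g 60.00423599034548 q6 0.61
[ -0.15 -35.94 -12.88   0.33  -1.93   0.1 ]
t 34.55 pos [ 0.4845 -0.3433  0.1212] yaw -84.06 tilt [-0.0026  0.0016] F [-5.4  3.4 16.2] Mz [0.74 0.99 0.25] w 9.8 g 60.005154591053724 q6 0.66
[ -0.59 -35.93 -12.89   0.33  -1.93   0.27]
```

View pics/f1.png

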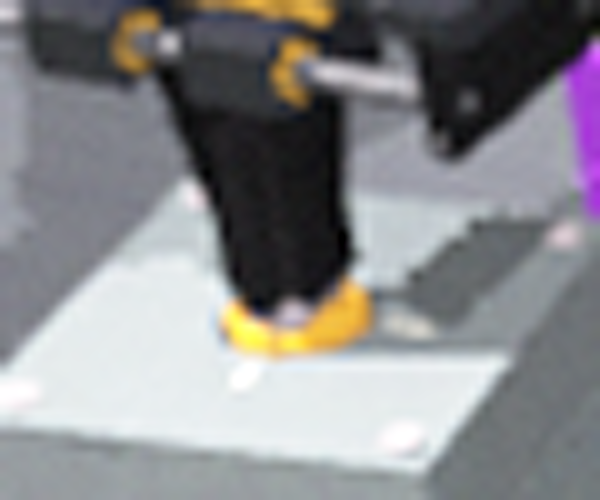

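The picture shows the key's shoulder down on the brass at crop (290,315), between the closed fingers. The torque is now rising, which is the stop; I'll turn a little further to confirm.

```bash
X='python3 -m crank'
g(){ python3 go.py; python3 -c "
from rig import robot;print(robot.get_obs()['joint_torque'].round(2))"; }
$X '[0,0,0,0,0,1,255,0,0,0,0,0,2,255,0,0,0,0,0,2,255,0,0,0,0,0,2,255,0,0,0,0,0,2,255]' 60 >/dev/null
g
$X '[0,0,0,0,0,0,255,0,0,0,0,0,0,255,0,0,0,0,0,0,255,0,0,0,0,0,0,255,0,0,0,0,0,0,255]' 60 >/dev/null
$X '[0,0,0,0,0,0,255,0,0,0,0,0,0,255,0,0,0,0,0,0,255,0,0,0,0,0,0,255,0,0,0,0,0,0,255]' 60 >/dev/null
g
```

```text
t 35.07 pos [ 0.4845 -0.3432  0.1212] yaw -86.03 tilt [-0.0027  0.0016] F [-5.   3.8 15.6] Mz [0.81 1.02 0.37] w 10.0 g 60.00680370256305 q6 0.7
[ -0.87 -35.93 -12.9    0.35  -1.93   0.39]
t 35.9 pos [ 0.4846 -0.3432  0.1212] yaw -86.02 tilt [-0.0026  0.0015] F [-5.3  4.2 17.1] Mz [0.82 0.97 0.36] w 9.3 g 60.00680205412209 q6 0.7
[ -0.87 -35.93 -12.89   0.35  -1.93   0.39]
```

The torque has risen to 0.39 Nm, well above the spring's 0.11 Nm, and holds steady, so the key is firmly at the stop.

```bash
python3 -c "
from rig import robot;print(robot.hand_in())"
```

```text
the job is handed in; nothing more can be done
None
```

I handed the job in at about 36 s: the dowel stands at the bottom of its hole, released, and the rectangular-headed key is fully home in the grey box's lock, turned clockwise to its stop and still gripped; the verdict was not shown.

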